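# Swap two sterilising baskets on the drip tray

## Task

The round and the rectangular perforated baskets stand on the drip tray in each other's fence. Use the empty bay with the straight bar to swap them: slide one basket out and park it there, slide the other all the way home against the back of the fence of its own shape, then slide the parked one home into its fence. The baskets are dripping wet, so keep them upright and sliding on the tray, never lifted, and leave everything else where it is.

Things in the scene. Friction and masses are not known exactly. Their poses are not given: they have to be found in the camera images.
- tray: Fixed grey drip tray, 360 (x) by 560 mm (y), floor 6 mm above the counter, lip to 14 mm all round, 6 mm wide. Origin: centre of underside, on the counter. x points away from the robot, y left. The three bays stand in a row about 170 mm apart along y, at tray x of 0.03 to 0.05, in any order, open toward the robot. The near part (tray x -0.17 to -0.02) is a clear aisle.
- round_basket: Loose round open-top basket of perforated steel, about 0.2 to 0.4 kg: outer diameter 84 mm, height 50 mm, wall 3 mm, floor 3 mm thick, inside diameter 78 mm, empty. Origin: centre of its underside, z up. Wet, slides easily on the tray (friction about 0.3). Starts in the square fence.
- square_basket: Loose rectangular open-top basket of perforated steel, about 0.2 to 0.4 kg: outer 60 mm along its x by 80 mm along its y, height 44 mm, wall 3 mm, floor 3 mm thick, inside 54 x 74 mm, empty. Origin: centre of its underside, z up. Slides as easily. Its y (long side) goes along the y of the square fence. Starts in the round fence.
- round_fence: Fixed half-ring fence of aluminium strip, 15 mm high, 5 mm thick, inner radius 54 mm, open toward its -x. Origin: centre of the half ring at tray-floor level; the ring covers x from 0 to +0.059. Home of the round basket.
- round_home (a point): Centre of the round basket's underside when it stands home, touching the back of the round fence: 12 mm toward +x from the round fence's origin. Axes as the fence.
- square_fence: Fixed three-sided rectangular fence of aluminium strip, 15 mm high, 5 mm thick, inner width 100 mm along y; back wall's inner face at x = +0.045, side walls from x = -0.005 to +0.05; open toward its -x. Origin at tray-floor level. Home of the rectangular basket.
- square_home (a point): Centre of the rectangular basket's underside when it stands home, against the back wall and in the middle of the square fence: 15 mm toward +x from the square fence's origin. Axes as the fence.
- bar_fence: Fixed straight aluminium bar, 90 mm along y, 15 mm high, 5 mm thick, that marks the empty bay; its near face is at x = +0.055 from the origin, which lies at tray-floor level; nothing at the sides.
- spare_spot (a point): Middle of the empty bay in front of the straight bar, at tray-floor level: 12 mm toward +x from the bar fence's origin. A basket parked there has its centre near this point.
- bur_pot1: Bystander: small aluminium pot of burs, 20 mm diameter, 34 mm high with the burs, on the tray between two bays. Origin: centre of its underside.
- bur_pot2: Bystander: the same, between the other two bays.
- handpiece: Bystander: steel dental handpiece lying along y on the tray behind the bays, 16 mm thick, about 118 mm long. Origin: under its middle.
- oil_can: Bystander: spray can, 52 mm diameter, 150 mm high, on the counter right of the tray. Origin: centre of its underside.
- jar: Bystander: glass jar with steel cap, 64 mm diameter, 70 mm high, on the counter left of the tray. Origin: centre of its underside.
- cup: Bystander: white plastic cup, 70 mm rim, 75 mm high, on the counter left of the tray. Origin: centre of its underside.
There are look-alikes about, which are no part of the job. What is shaped like the round_basket but orange or red is not meant.

How it is judged:
By the outcome, as a careful person would: the job done as asked, in the order asked, and still so for the second after the job is handed in, with the robot touching nothing.
It also fails if it takes over 70 s, if anything falls off the work surface, if the arm or the gripper's body presses on something with over 40 N, if the wrist force passes 120 N, or if a joint passes its speed limit or range.

## Robot

A 6-joint arm with a two-finger parallel gripper is mounted at the origin on the work surface. World frame = base frame: x ahead of the robot, y to its left, z up, the work surface at z = 0. Lengths are in m, angles in rad, forces in N, time in s.
With the tool pointing down it reaches from about 0.3 to 0.775 m from the base axis. Payload 14.6 kg.
Tool frame: the origin (TCP) lies at the very end of the fingers, on their centre line; the grasp point (between the pads) lies 19 mm behind it; z points along the fingers, y is the direction in which the jaws open and shut (so a half turn about z gives the same grasp; the last joint's range is limited). The gripper opens to 94 mm and grips with 3 to 60 N. Pads are 16 mm wide; open, the fingers measure 119 mm over their backs; the gripper's body (75 mm by 177 mm) begins 78 mm behind the grasp point.
Start: joints at [-1.17, 0.3, 1.521, -0, 1.321, -0.067], TCP at [0.248, -0.491, 0.205] pointing down, gripper open.
Joint ranges: [-3.03, 3.03], [-0.79, 2.21], [0.23, 2.52], [-1.04, 4.18], [0, 3.07], [-2.55, 2.55]. Speed limits (rad/s): [2.22, 2.22, 2.57, 3.14, 3.14, 3.14].

## Interface

Orientations are given as a unit quaternion [x, y, z, w].
In Python, from bench import sense, imaging, manip gives the robot as it stands. The module is installed in compiled form; this text tells all that it offers.
- The arm moves only by the tool drive_tool, never from a script. Its argument "motion" is text: rows parted by semicolons, each of 5 numbers parted by spaces: the shift along the tool's x, y, z scaled (see below), then the turn about the tool's z scaled (see below), then the opening, from 0 (shut) to 1 (fully open). A call has 1 to 20 rows; each row shifts and turns the commanded pose from where the row before left it, along the tool's axes as they then stand; what a row does not reach is not made up. The controller multiplies each number of a shift by 0.03 m and each number of a turn by 0.12 rad. A row lasts 1/12 s, in which the tool goes at most 41.7 mm and 7.16 degrees, less where a joint would pass 70% of its speed; a pose out of reach is approached as far as the arm can. A call with a number of a shift or a turn outside -1 to 1 is refused whole. A call with a gripper value outside its range is refused whole. The fingers move at their own pace and stop on an object; the grip force is fixed at half the most. Time passes only in rows, so rows that do not move let the fingers close. It gives the time, the measured TCP pose, the force and the opening at its end, in the units of the state.
- sense(): the state, without advancing time (a new reading comes with each control period).
- imaging.grab_frame(name): name is "scene" or "side" or "wrist"; returns a dict with "img" (384x512x3 uint8, red, green, blue), "fx", "fy", "cx", "cy" (pixels), "world_from_camera" (4x4, takes a point from camera to world coordinates); the wrist camera has in their place "mount" (4x4, takes a point from camera to tool coordinates, whose origin is the TCP and whose axes are the flange's). Camera axes: x right, y down, z forward; pixel columns grow to the right and rows downward; lengths in m; the calibration is good to about 2 mm. A picture is of the moment at which its call begins: read the wrist's pose just before it. There is no depth.
- manip.hand_in(): hands the job in, once; it reports no verdict.
The state is a dict: "clock": time; "joint_positions": joint angles; "qd": joint speeds; "effort": joint torques, N m; "tool_pos": TCP position; "tool_rot": TCP orientation; "wrist_force": force on the tool from outside, world axes, zero at the start; "moment": the same for the moment, N m; "finger_gap": finger opening in m.
Only numpy, scipy, OpenCV 4.12 (cv2) and the standard library are available. Lean on these libraries where they do the work, as an engineer would, in place of code of your own. Each camera call takes 0.05 s, during which the arm holds its last target.

## Working session

There is one attempt and no reset: what is moved stays moved. The work goes in short steps, Python scripts to look and compute and a tool call to move; the robot and the scene stay as the last step left them, time stands still between calls to the robot, and variables do not carry over. Pictures are saved under pics/ and viewed, and the job is handed in when it is done.

Besides the shell and the picture viewer there is one more tool, called after "Emit:" as name(argument=value, ...) on one line, values as JSON. drive_tool: Moves the arm, as the interface text tells. Its arguments: {"type":"object","properties":{"motion":{"type":"string"}},"required":["motion"]}

```bash
mkdir -p pics; ls
python3 - <<'E'
from bench import sense, imaging, manip
import cv2,numpy as np
s=sense(); print(s)
for n in("scene","side","wrist"):
    f=imaging.grab_frame(n); cv2.imwrite(f"pics/{n}0.png",f["img"][:,:,::-1]); print(n,f["fx"],f["fy"],f["cx"],f["cy"],np.round(f.get("world_from_camera",f.get("mount")),4).tolist())
E
```

```text
pics
{'clock': 0.0, 'joint_positions': array([-1.16961218e+00,  3.00471036e-01,  1.52156087e+00,  3.46347880e-05,
        1.32070472e+00, -6.66306145e-02]), 'qd': array([ 0.00047417, -0.00040227,  0.0002233 , -0.00026766, -0.00092771,
        0.00060864]), 'effort': array([-1.50591990e-03, -5.31821108e+01, -3.52735233e+01,  7.07901525e-02,
        2.45206797e-02, -3.68955239e-05]), 'tool_pos': array([ 0.24790584, -0.49067492,  0.20489492]), 'tool_rot': array([ 9.72769006e-01,  2.31776041e-01, -7.86926079e-05, -5.66796833e-04]), 'wrist_force': array([-0.00558838,  0.00843787, -1.23958601]), 'moment': array([ 0.05997075, -0.03153442, -0.02025293]), 'finger_gap': 0.09369318770137722}
scene 346.94972694153773 346.94972694153773 258.09580034349983 192.03801828447376 [[0.1826, 0.5126, -0.839, 1.4084], [0.9831, -0.0836, 0.1629, -0.1705], [0.0134, -0.8546, -0.5192, 0.5717], [0.0, 0.0, 0.0, 1.0]]
side 363.3509298895848 363.3509298895848 251.94953068799578 192.7997680716695 [[0.9911, -0.0939, 0.0946, 0.4721], [-0.1332, -0.681, 0.72, -0.7914], [-0.0032, -0.7262, -0.6875, 0.8138], [0.0, 0.0, 0.0, 1.0]]
wrist 286.51611916449815 286.51611916449815 258.3690105938009 189.48495866781965 [[0.0, -0.9716, -0.2367, 0.0677], [1.0, 0.0001, -0.0004, -0.0], [0.0004, -0.2367, 0.9716, -0.1797], [0.0, 0.0, 0.0, 1.0]]
```

View pics/scene0.png

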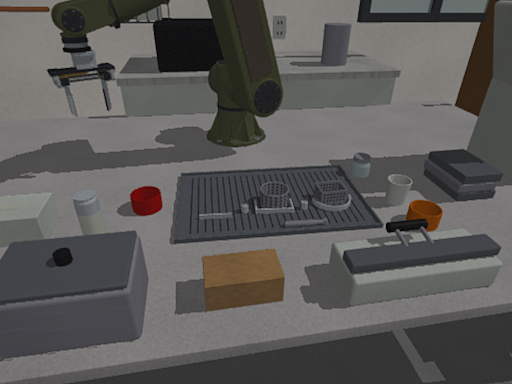

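View pics/side0.png

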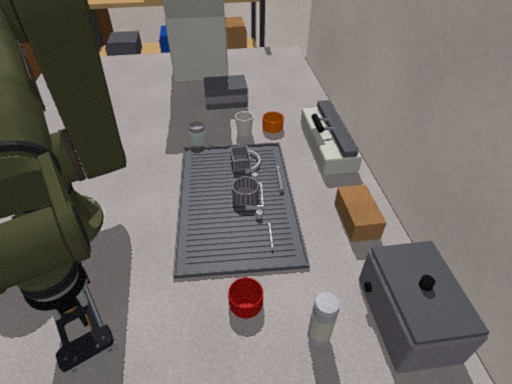

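View pics/wrist0.png

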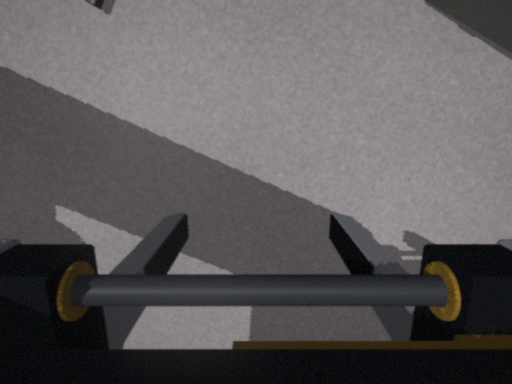

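The scene shows the round steel basket at scene (273,196), in the rectangular fence in the middle bay. The rectangular basket is at (330,192) in the half ring on the left, and the straight bar is at (215,215) on the right. Pots are at (245,209) and (305,204), and the handpiece is at (306,223).

Candidates for round_basket:
- Steel at (273,196): matches the description.
- Red at (147,200): look-alike, excluded.
- Orange at (424,215): look-alike, excluded.

Next, close crops to check the choice.

```bash
cat > h.py <<'E'
import numpy as np, cv2
from scipy.spatial.transform import Rotation as R
from bench import sense, imaging, manip
def grab(n):
    s=sense(); f=imaging.grab_frame(n)
    if n=="wrist":
        T=np.eye(4);T[:3,:3]=R.from_quat(s["tool_rot"]).as_matrix();T[:3,3]=s["tool_pos"]
        f["W"]=T@np.array(f["mount"])
    else: f["W"]=np.array(f["world_from_camera"])
    return f
def pt(f,u,v,z):
    d=f["W"][:3,:3]@np.array([(u-f["cx"])/f["fx"],(v-f["cy"])/f["fy"],1]); o=f["W"][:3,3]
    return o+d*(z-o[2])/d[2]
def proj(f,p):
    q=np.linalg.inv(f["W"])@np.append(p,1); return f["fx"]*q[0]/q[2]+f["cx"],f["fy"]*q[1]/q[2]+f["cy"]
E
python3 - <<'E'
from h import *
f=grab("scene");g=grab("side")
a=cv2.resize(f["img"][160:240,170:385],None,fx=3.7,fy=3.7,interpolation=2);cv2.imwrite("pics/c1.png",a[:,:,::-1])
b=cv2.resize(g["img"][135:275,170:305],None,fx=4.2,fy=4.2,interpolation=2);cv2.imwrite("pics/c2.png",b[:,:,::-1])
for u,v in [(176,235),(375,229),(356,168),(181,170)]: print("sceneTray",pt(f,u,v,.014).round(3))
for u,v in [(176,275),(301,266),(284,144),(182,147)]: print("sideTray",pt(g,u,v,.014).round(3))
for n,u,v,z in[("round",274,187,.056),("sq",330,185,.05),("bar",215,215,.021)]: print(n,pt(f,u,v,z).round(3))
for n,u,v,z in[("round",246,186,.056),("sq",240,152,.05),("bar",271,236,.021)]: print(n,pt(g,u,v,z).round(3))
E
```

```text
sceneTray [ 0.681 -0.242  0.014]
sceneTray [0.743 0.276 0.014]
sceneTray [0.402 0.375 0.014]
sceneTray [ 0.321 -0.23   0.014]
sideTray [ 0.346 -0.233  0.014]
sideTray [ 0.673 -0.25   0.014]
sideTray [0.736 0.292 0.014]
sideTray [0.359 0.326 0.014]
round [0.554 0.043 0.056]
sq [0.56  0.215 0.05 ]
bar [ 0.619 -0.137  0.021]
round [0.562 0.035 0.056]
sq [0.564 0.218 0.05 ]
bar [ 0.611 -0.144  0.021]
```

View pics/c1.png

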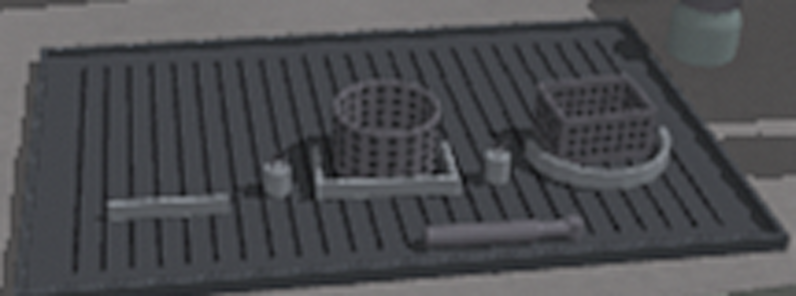

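View pics/c2.png

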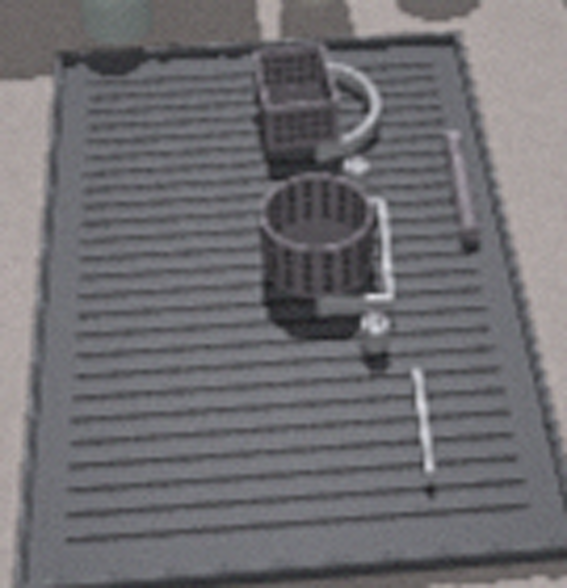

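Both baskets match their descriptions in the crops: the perforated grey round one is in the three-sided fence and the rectangular one is in the half ring. I'll turn the jaws along y and bring the wrist camera over the bays for accurate positions.

Emit:
drive_tool(motion="0 0 -0.8 0.975 1;0 0 -0.8 0.975 1;0 0 -0.8 0.975 1;0 0 -0.8 0.975 1")

```text
clock: 0.58
tool_pos: [0.2479, -0.4907, 0.3025]
tool_rot: [1.0, -0.003, -0.0, -0.0]
wrist_force: [0.4, -0.8, 0.5]
finger_gap: 0.094
```

Emit:
drive_tool(motion="0.42 -0.89 0 0 1;0.42 -0.89 0 0 1;0.42 -0.89 0 0 1;0.42 -0.89 0 0 1;0.42 -0.89 0 0 1;0.42 -0.89 0 0 1;0.42 -0.89 0 0 1;0.42 -0.89 0 0 1;0.42 -0.89 0 0 1;0.42 -0.89 0 0 1;0.42 -0.89 0 0 1;0.42 -0.89 0 0 1;0.42 -0.89 0 0 1;0.42 -0.89 0 0 1;0.42 -0.89 0 0 1;0.42 -0.89 0 0 1;0.42 -0.89 0 0 1;0.42 -0.89 0 0 1;0.42 -0.89 0 0 1;0.42 -0.89 0 0 1")

```text
clock: 2.25
tool_pos: [0.5005, 0.0446, 0.3014]
tool_rot: [1.0, -0.0, 0.0, 0.0]
wrist_force: [-0.2, 0.5, -0.2]
finger_gap: 0.094
```

Emit:
drive_tool(motion="0 0 0 0 1;0 0 0 0 1;0 0 0 0 1")

```text
clock: 2.5
tool_pos: [0.4999, 0.0428, 0.3013]
tool_rot: [1.0, 0.0, -0.0, 0.0]
wrist_force: [0.5, -0.0, 0.5]
finger_gap: 0.0935
```

Run:
```python
from h import *
f=grab("wrist");np.save("w1.npy",f["W"]);cv2.imwrite("pics/w1.png",f["img"][:,:,::-1])
s=sense();print(s["tool_pos"],s["tool_rot"],s["joint_positions"].round(3))
cv2.imwrite("pics/w1b.png",cv2.resize(f["img"],None,fx=1.56,fy=1.56,interpolation=2)[:,:,::-1])
```

```text
[0.49986202 0.04241742 0.3014742 ] [ 9.99999926e-01 -3.77384892e-04 -3.95081475e-05  6.30186746e-05] [ 0.012  0.133  1.502 -0.     1.507  1.583]
```

View pics/w1b.png

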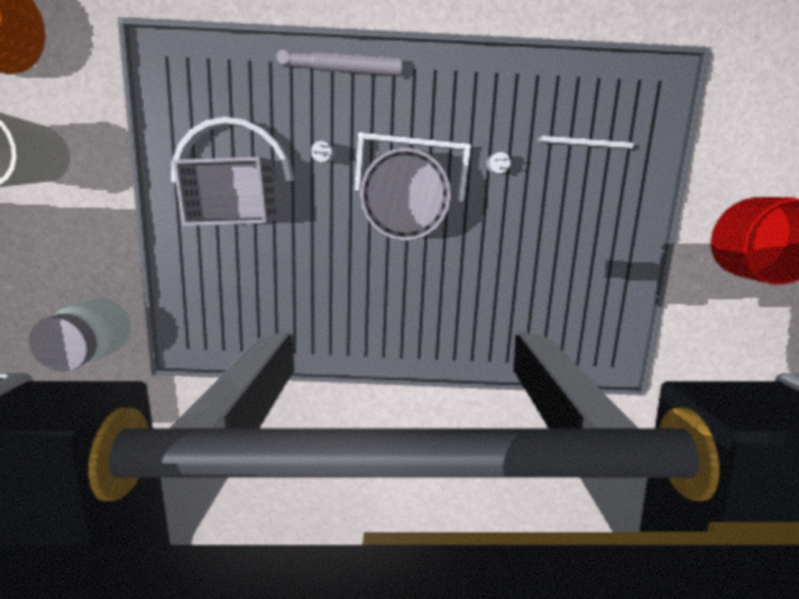

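The wrist view (1.56x) shows:
- **Half ring:** apex at about (228,119), with the rectangular basket in it at (222,190).
- **Three-sided fence:** (359,135) to (469,146), with the round basket at (406,194).
- **Bar:** (541,139) to (633,146).
- **Pots:** (321,151) and (499,162).

Next, precise masks.

Run:
```python
from h import *
f=grab("wrist");np.save("w1.npy",f["W"])
im=f["img"]; g=cv2.cvtColor(im,cv2.COLOR_RGB2GRAY)
for nm,(x0,x1,y0,y1) in dict(L=(100,200,65,155),M=(220,320,75,165)).items():
    c=cv2.resize(im[y0:y1,x0:x1],None,fx=6.5,fy=6.5,interpolation=2); 
    for k in range(0,100,10): cv2.putText(c,str(x0+k),(int(k*6.5),10),0,.35,(255,255,0))
    for k in range(0,90,10): cv2.putText(c,str(y0+k),(0,int(k*6.5)+4),0,.35,(255,255,0))
    cv2.imwrite(f"pics/{nm}.png",c[:,:,::-1])
# tray corners
for u,v in[(119,17),(709,48),(641,392),(154,374)]:
    print("tray",pt(f,u/1.56,v/1.56,.014).round(4))
m=(g>185).astype(np.uint8); m[:70]=m[:70]
n,l,st,ce=cv2.connectedComponentsWithStats(m)
for i in range(1,n):
    if 10<st[i,4]<800 and 80<ce[i,0]<430 and ce[i,1]<180: print(st[i],ce[i].round(1),pt(f,*ce[i],.021).round(4))
```

```text
tray [0.7217 0.3075 0.014 ]
tray [ 0.695  -0.2478  0.014 ]
tray [ 0.3408 -0.2277  0.014 ]
tray [0.3632 0.3224 0.014 ]
[110  75  72  42 311] [139.6  88. ] [0.6144 0.2229 0.021 ]
[227  85  74  37 318] [258.2  94.8] [0.6045 0.0426 0.021 ]
[347  87  58   7 155] [375.   90.3] [ 0.6108 -0.1355  0.021 ]
[200  91  12  13  81] [204.4  96.7] [0.6018 0.125  0.021 ]
[313  98  13  13 110] [318.6 103.5] [ 0.5917 -0.0506  0.021 ]
```

View pics/L.png

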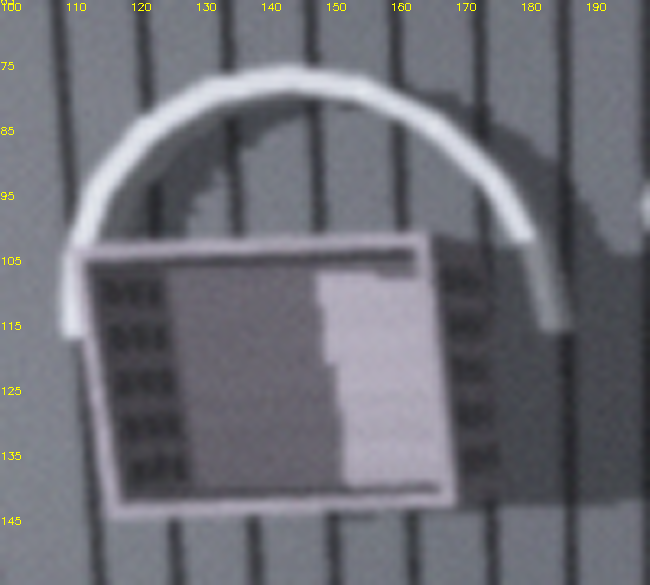

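View pics/M.png

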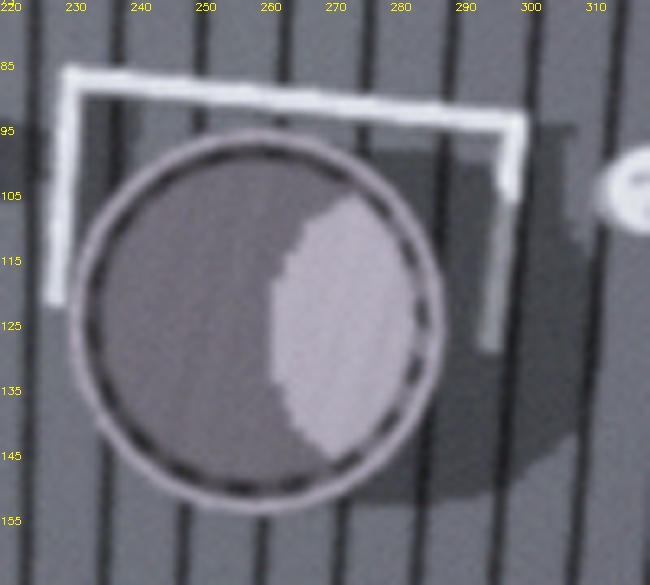

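Run:
```python
from h import *
f=grab("wrist")
def P(x0,y0,x,y,z): return pt(f,x0+x/6.5-.42,y0+y/6.5-.42,z)
L=lambda x,y,z:P(100,65,x,y,z); M=lambda x,y,z:P(220,75,x,y,z)
a,b,c,d=[M(*q,.021) for q in[(62,66),(526,115),(45,304),(502,352)]]
print("sqf",a,b,c,d,np.linalg.norm(a-b),np.linalg.norm(a-c),np.linalg.norm(b-d))
y=(a-b)/np.linalg.norm(a-b); yaw=np.arctan2(-y[0],y[1]); x=np.array([np.cos(yaw),np.sin(yaw),0])
o=(a+b)/2-.05*x; print("yaw",yaw,"sq origin",o,"home",o+.015*x)
pts=np.array([L(*q,.021) for q in[(287,65),(62,335),(572,330),(140,120),(440,110),(80,210),(505,170),(210,78),(365,72)]])
A=np.c_[2*pts[:,:2],np.ones(len(pts))];s=np.linalg.lstsq(A,(pts[:,:2]**2).sum(1),rcond=None)[0]
print("rf c",s[:2],"r",np.sqrt(s[2]+s[:2]@s[:2]),"ends",pts[1],pts[2],"home",s[:2]+.012*x[:2])
e=pts[1]-pts[2];print("yaw ring",np.arctan2(-e[0],e[1]),(pts[1]+pts[2])/2)
q=np.array([L(*k,.05) for k in[(68,248),(427,235),(457,505),(112,518)]])
print("sqb",q.mean(0),[np.linalg.norm(q[i]-q[(i+1)%4]).round(4) for i in range(4)]);e=q[0]-q[1];e2=q[0]-q[3];print("yaw",np.arctan2(-e[0],e[1]),np.arctan2(e2[1],e2[0]))
rr=np.array([M(256+188*np.cos(t),321+191*np.sin(t),.056) for t in np.arange(0,6.28,.3)])
print("round",rr.mean(0),np.linalg.norm(rr-rr.mean(0),axis=1).mean())
u=np.array([[ (541,139),(633,146)]])[0]/1.56
B=[pt(f,*k,.021) for k in u];print("bar",B,np.linalg.norm(B[0]-B[1]));e=B[0]-B[1];print(np.arctan2(-e[0],e[1])); m=(B[0]+B[1])/2; print("bar o",m-.0575*x,"spare",m-.0455*x)
for k in[(204.4,96.7),(318.6,103.5)]: print("pot",pt(f,*k,.04))
# cross-check by side/scene reprojection
```

```text
sqf [0.61922991 0.08639846 0.021     ] [ 0.60821582 -0.02235806  0.021     ] [0.5651449  0.09185788 0.021     ] [ 0.55371748 -0.01838438  0.021     ] 0.1093128114681724 0.054359853548084924 0.054643014605775
yaw -0.10092884053315927 sq origin [0.56397731 0.03705808 0.021     ] home [0.57890098 0.03554671 0.021     ]
rf c [0.57312465 0.21327791] r 0.06095245466278044 ends [0.57328391 0.2743853  0.021     ] [0.57429758 0.15216229 0.021     ] home [0.58506358 0.21206882]
yaw ring 0.008293475018375882 [0.57379075 0.2132738  0.021     ]
sqb [0.56330604 0.21486114 0.05      ] [np.float64(0.08), np.float64(0.0593), np.float64(0.0795), np.float64(0.0595)]
yaw 0.03334173956288193 0.04628703891882493
round [0.56111835 0.04106997 0.056     ] 0.04167441227669701
bar [array([ 0.6127214 , -0.09272668,  0.021     ]), array([ 0.60610589, -0.18334655,  0.021     ])] 0.0908610240141062
-0.07287358949715148
bar o [ 0.55220626 -0.13224305  0.021     ] spare [ 0.5641452  -0.13345214  0.021     ]
pot [0.60052407 0.12130982 0.04      ]
pot [ 0.59073715 -0.04696876  0.04      ]
```

The sizes agree with the description: ring outer radius 61 mm against 59, fence width 109 against 110, basket rim 80x59.5, round radius 41.7, bar 91. The fence yaws differ: square about -0.10, bar about -0.07, ring about 0. I'll park the round basket first.

Emit:
drive_tool(motion="0.255 0 0.925 0 1;0.255 0 0.925 0 1;0.255 0 0.925 0 1;0.255 0.02 0.925 0 1;0.255 0.02 0.925 0 1;0.255 0 0.925 0 1;0.255 0 0.925 0 1;0.25 0 0.925 0 1;0 0 0 0 1;0 0 0 0 1")

```text
clock: 3.48
tool_pos: [0.5606, 0.0412, 0.0792]
tool_rot: [1.0, -0.001, -0.001, -0.0]
wrist_force: [0.8, -0.0, 1.1]
finger_gap: 0.0939
```

```bash
cat > look.py <<'E'
import sys
from h import *
k=sys.argv[1]
f=grab("wrist");g=grab("side");h=grab("scene")
cv2.imwrite(f"pics/w_{k}.png",f["img"][:,:,::-1])
a=cv2.resize(g["img"][125:275,170:320],(600,600),interpolation=2)[:,:,::-1]
cv2.imwrite(f"pics/s_{k}.png",a)
b=cv2.resize(h["img"][150:245,165:385],None,fx=3.6,fy=3.6,interpolation=2)[:,:,::-1]
cv2.imwrite(f"pics/sc_{k}.png",b)
s=sense();print(s["clock"],s["tool_pos"].round(4),s["tool_rot"].round(4),s["wrist_force"].round(2),s["finger_gap"])
E
python3 look.py 2
```

```text
3.6333 [0.5618 0.0416 0.0817] [ 1.0e+00 -3.0e-04  1.5e-03 -0.0e+00] [ 0.78  0.6  -0.49] 0.09405032615650978
```

View pics/w_2.png

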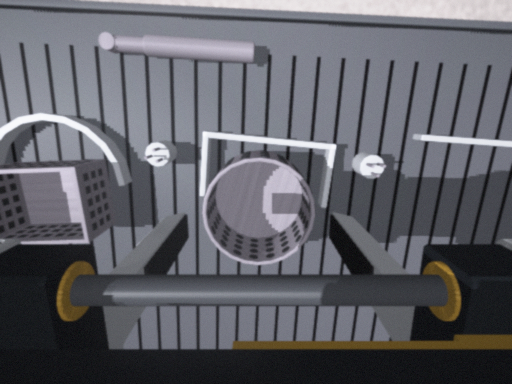

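View pics/s_2.png

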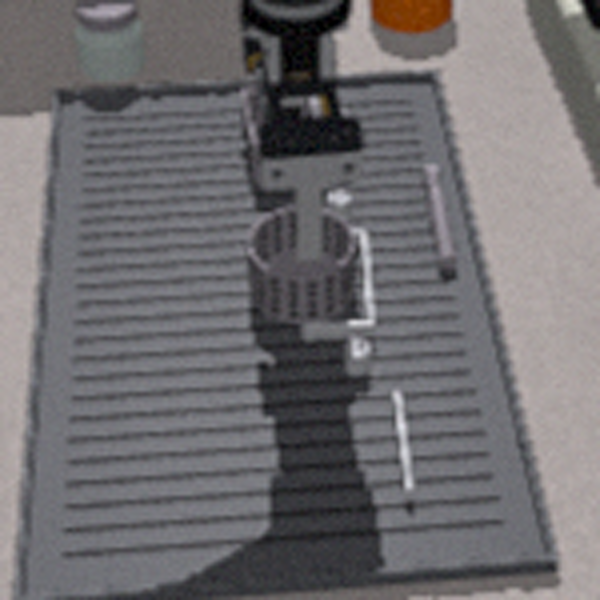

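The jaws straddle the round basket evenly: its rim spans columns 205–314, centred on cx=258. Descending to just above fence height and gripping.

Emit:
drive_tool(motion="0 0 0.46 0 1;0 0 0.46 0 1;0 0 0.46 0 1;0 0 0.45 0 1;0 0 0 0 1;0 0 0 0 1")

```text
clock: 4.13
tool_pos: [0.5615, 0.0418, 0.0258]
tool_rot: [1.0, -0.0, 0.001, -0.0]
wrist_force: [0.0, -0.7, 0.3]
finger_gap: 0.094
```

Emit:
drive_tool(motion="0 0 0 0 0.8;0 0 0 0 0.8;0 0 0 0 0.8;0 0 0 0 0.8;0 0 0 0 0.8;0 0 0 0 0.8")

```text
clock: 4.63
tool_pos: [0.5619, 0.0418, 0.0261]
tool_rot: [1.0, -0.0, 0.001, 0.0]
wrist_force: [-1.9, 0.0, 8.2]
finger_gap: 0.0844
```

Emit:
drive_tool(motion="0 0 0 0 0.8;0 0 0 0 0.8;0 0 0 0 0.8")

```text
clock: 4.88
tool_pos: [0.5619, 0.0418, 0.0262]
tool_rot: [1.0, -0.0, 0.001, 0.0]
wrist_force: [-1.9, -0.9, 7.9]
finger_gap: 0.0846
```

```bash
python3 look.py 3
```

```text
5.0333 [0.5619 0.0418 0.0261] [ 1.     -0.      0.0011  0.    ] [-1.09 -0.02  7.73] 0.08432563370145532
```

View pics/s_3.png

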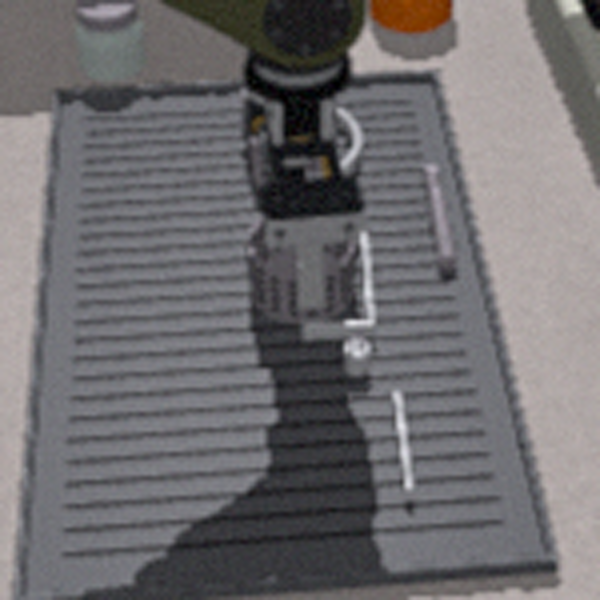

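Gripped, gap 84.4 mm, with a slight downward preload (not lifting). Sliding straight out of the fence along its axis.

Emit:
drive_tool(motion="-0.1 -0.01 0 0 0.8;-0.2 -0.02 0 0 0.8;-0.2 -0.02 0 0 0.8;-0.2 -0.02 0 0 0.8;0 0 0 0 0.8")

```text
clock: 5.45
tool_pos: [0.5403, 0.044, 0.0261]
tool_rot: [1.0, -0.0, 0.001, -0.0]
wrist_force: [-5.0, -0.3, 10.9]
finger_gap: 0.0845
```

Emit:
drive_tool(motion="-0.25 -0.02 0 0 0.8;-0.3 -0.02 0 0 0.8;-0.3 -0.02 0 0 0.8;-0.3 -0.02 0 0 0.8;-0.3 -0.02 0 0 0.8;-0.3 0 0 0 0.8;-0.3 0 0 0 0.8;-0.3 0 0 0 0.8;-0.25 0 0 0 0.8;0 0 0 0 0.8;0 0 0 0 0.8")

```text
clock: 6.37
tool_pos: [0.4623, 0.047, 0.026]
tool_rot: [1.0, -0.0, 0.001, -0.0]
wrist_force: [-5.5, 0.4, 16.6]
finger_gap: 0.0848
```

```bash
python3 look.py 4
```

```text
6.5167 [0.4625 0.047  0.0261] [ 1.e+00 -1.e-04  8.e-04 -0.e+00] [-4.87  0.22 17.11] 0.08453061041825029
```

View pics/w_4.png

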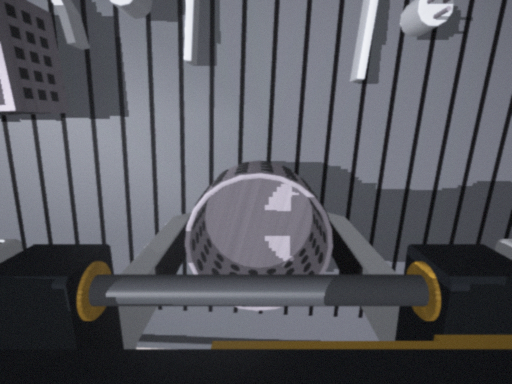

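View pics/s_4.png

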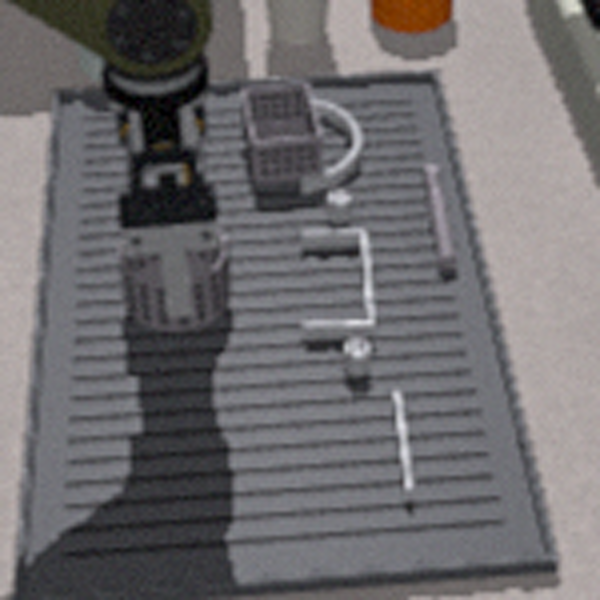

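The round basket is out in the aisle and upright. Downward preload has grown to 17 N, so I'll ease it by a fraction of a millimetre.

Emit:
drive_tool(motion="0 0 -0.01 0 0.8;0 0 0 0 0.8;0 0 0 0 0.8")

```text
clock: 6.77
tool_pos: [0.4624, 0.047, 0.0261]
tool_rot: [1.0, -0.0, 0.001, -0.0]
wrist_force: [-3.4, 1.3, 11.7]
finger_gap: 0.0844
```

Emit:
drive_tool(motion="0 0.15 0 0 0.8;0 0.3 0 0 0.8;0 0.4 0 0 0.8;0 0.4 0 0 0.8;0 0.4 0 0 0.8;0 0.4 0 0 0.8;0 0.4 0 0 0.8;0 0.4 0 0 0.8;0 0.4 0 0 0.8;0 0 0 0 0.8")

```text
clock: 7.6
tool_pos: [0.4628, -0.0521, 0.0261]
tool_rot: [1.0, -0.001, 0.001, 0.0]
wrist_force: [-0.3, -2.3, 8.4]
finger_gap: 0.0847
```

Emit:
drive_tool(motion="0 0.2 0 0 0.8;0 0.4 0 0 0.8;0 0.4 0 0 0.8;0 0.4 0 0 0.8;0 0.4 0 0 0.8;0 0.4 0 0 0.8;0 0.35 0 0 0.8;0 0 0 0 0.8;0 0 0 0 0.8")

```text
clock: 8.35
tool_pos: [0.4628, -0.128, 0.0261]
tool_rot: [1.0, -0.001, 0.001, 0.001]
wrist_force: [0.6, -3.1, 8.3]
finger_gap: 0.0844
```

Emit:
drive_tool(motion="0.17 0.02 0 0 0.8;0.3 0.02 0 0 0.8;0.3 0.02 0 0 0.8;0.3 0.02 0 0 0.8;0.3 0.02 0 0 0.8;0.3 0.02 0 0 0.8;0.3 0.02 0 0 0.8;0.3 0.02 0 0 0.8;0.3 0.02 0 0 0.8;0.3 0.02 0 0 0.8;0.3 0.02 0 0 0.8;0.2 0.01 0 0 0.8;0 0 0 0 0.8;0 0 0 0 0.8")

```text
clock: 9.52
tool_pos: [0.5643, -0.1341, 0.0262]
tool_rot: [1.0, -0.0, 0.001, 0.0]
wrist_force: [2.6, 0.4, 5.7]
finger_gap: 0.0844
```

```bash
python3 look.py 5
```

```text
9.6667 [ 0.564  -0.134   0.0261] [ 1.0e+00 -1.0e-04  1.3e-03  3.0e-04] [ 2.86 -0.4   4.63] 0.08449886013234717
```

View pics/w_5.png

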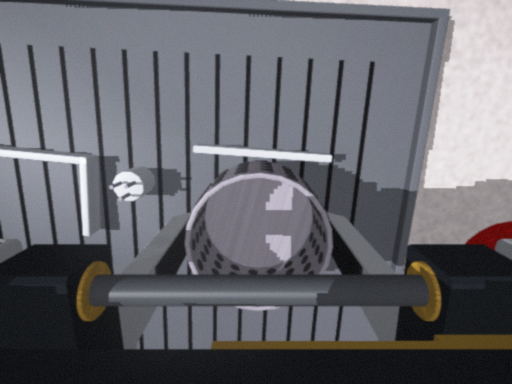

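Parked in front of the bar and centred (bar columns 193–331, basket at 259). Releasing, rising and going to the rectangular basket.

Emit:
drive_tool(motion="0 0 0 0 1;0 0 0 0 1;0 0 0 0 1;0 0 0 0 1;0 0 -0.5 0 1;0 0 -0.8 0 1;0 0 -1 0 1;0 0 -0.9 0 1;0 0 0 0 1")

```text
clock: 10.42
tool_pos: [0.5652, -0.1345, 0.1262]
tool_rot: [1.0, -0.0, 0.004, 0.001]
wrist_force: [0.1, -0.4, 0.1]
finger_gap: 0.094
```

Emit:
drive_tool(motion="0 -0.6 0 0 1;0 -0.8 0 0 1;0 -0.9 0 0 1;0 -0.9 0 0 1;0 -0.9 0 0 1;0 -0.9 0 0 1;0 -0.9 0 0 1;0 -0.9 0 0 1;0 -0.9 0 0 1;0 -0.9 0 0 1;0 -0.9 0 0 1;0 -0.9 0 0 1;0 -0.7 0 0 1;0 -0.53 0 0 1;0 0 0 -0.33 1;0 0 0 0 1;0 0 0 0 1")

```text
clock: 11.83
tool_pos: [0.5631, 0.2148, 0.1204]
tool_rot: [1.0, 0.019, -0.0, 0.0]
wrist_force: [0.6, -0.4, -0.0]
finger_gap: 0.0937
```

```bash
python3 look.py 6
```

```text
11.9833 [0.5633 0.2144 0.1208] [ 9.998e-01  1.890e-02 -1.000e-04  0.000e+00] [0.39 0.04 0.2 ] 0.09397536475081465
```

View pics/w_6.png

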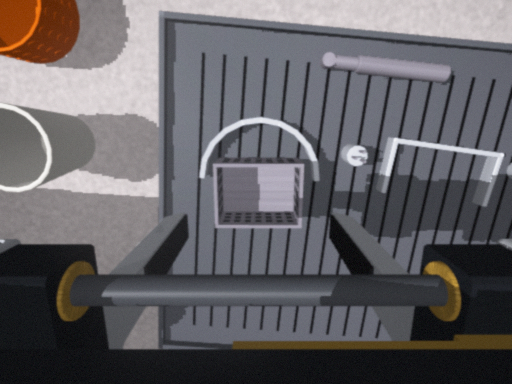

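View pics/s_6.png

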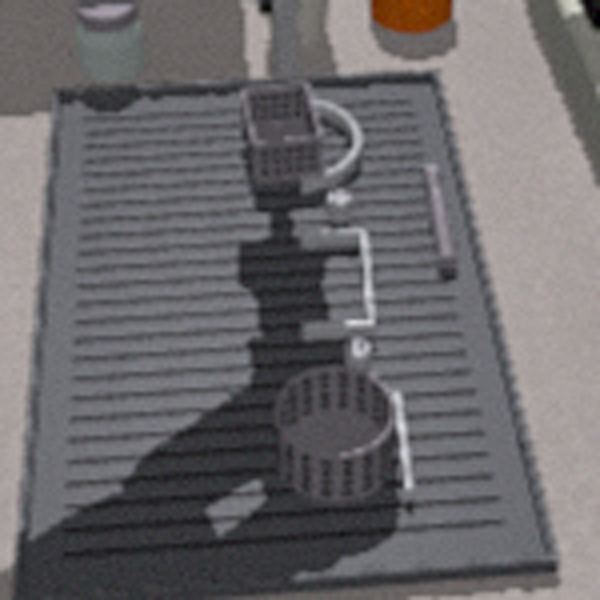

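The rectangular basket is square to the jaws (rim columns 214–303 on cx 258), and the round one stands upright at the bar. Descending and gripping.

Emit:
drive_tool(motion="0 0 0.6 0 1;0 0 0.8 0 1;0 0 0.8 0 1;0 0 0.6 0 1;0 0 0.33 0 1;0 0 0 0 1;0 0 0 0 1")

```text
clock: 12.57
tool_pos: [0.5635, 0.2148, 0.0274]
tool_rot: [1.0, 0.019, 0.0, -0.0]
wrist_force: [0.5, 0.3, -0.3]
finger_gap: 0.0941
```

Emit:
drive_tool(motion="0 0 0 0 0.75;0 0 0 0 0.75;0 0 0 0 0.75;0 0 0 0 0.75;0 0 0 0 0.75;0 0 0 0 0.75;0 0 0 0 0.75")

```text
clock: 13.15
tool_pos: [0.5639, 0.2151, 0.0282]
tool_rot: [1.0, 0.02, 0.001, -0.0]
wrist_force: [-1.0, -0.3, 6.2]
finger_gap: 0.0799
```

Emit:
drive_tool(motion="-0.1 0 0 0 0.75;-0.25 0 0 0 0.75;-0.25 0 0 0 0.75;-0.3 0 0 0 0.75;-0.3 0 0 0 0.75;-0.3 0 0 0 0.75;0 0 0 0 0.75")

```text
clock: 13.73
tool_pos: [0.5177, 0.2134, 0.0281]
tool_rot: [1.0, 0.02, 0.001, -0.0]
wrist_force: [-2.3, -0.3, 9.2]
finger_gap: 0.0799
```

Emit:
drive_tool(motion="-0.3 0 -0.01 0 0.75;-0.3 0 0 0 0.75;-0.3 0 0 0 0.75;-0.3 0 0 0 0.75;-0.3 0 0 0 0.75;-0.25 0 0 0 0.75;0 0 0 0.4 0.75;0 0 0 0.4 0.75;0 0 0 0.37 0.75;0 0 0 0 0.75")

```text
clock: 14.57
tool_pos: [0.4658, 0.2113, 0.0281]
tool_rot: [0.999, -0.052, 0.001, -0.0]
wrist_force: [-1.5, -0.7, 10.2]
finger_gap: 0.0794
```

Emit:
drive_tool(motion="0.02 0.2 0 0 0.75;0.04 0.38 0 0 0.75;0.04 0.38 0 0 0.75;0.04 0.38 0 0 0.75;0.04 0.38 0 0 0.75;0.04 0.38 0 0 0.75;0.04 0.38 0 0 0.75;0.04 0.38 0 0 0.75;0.04 0.38 0 0 0.75;0.04 0.38 0 0 0.75;0.04 0.38 0 0 0.75;0.04 0.38 0 0 0.75;0.04 0.38 0 0 0.75;0.04 0.38 0 0 0.75;0.03 0.3 0 0 0.75;0 0 0 0 0.75;0 0 0 0 0.75")

```text
clock: 15.98
tool_pos: [0.4666, 0.0465, 0.0281]
tool_rot: [0.999, -0.051, 0.001, 0.0]
wrist_force: [-1.0, -3.8, 9.6]
finger_gap: 0.0798
```

```bash
python3 look.py 7
```

```text
16.1333 [0.4667 0.0468 0.0281] [ 9.987e-01 -5.060e-02  1.000e-03  1.000e-04] [-0.11 -3.75 10.49] 0.07986088082709883
```

View pics/w_7.png

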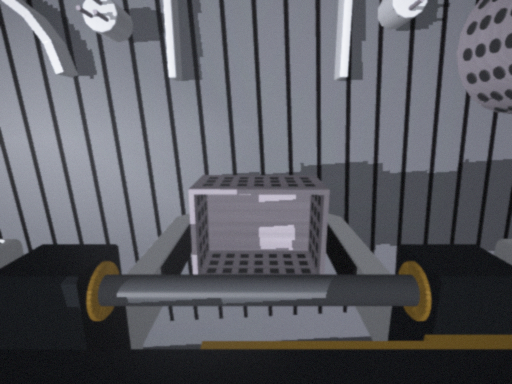

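The fence walls are symmetric about the basket (columns 172 and 345, centre 258.5) and parallel to it. Sliding in.

Emit:
drive_tool(motion="0.15 0 0 0 0.75;0.3 0 0 0 0.75;0.3 0 0 0 0.75;0.3 0 0 0 0.75;0.3 0 0 0 0.75;0.3 0 0 0 0.75;0.3 0 0 0 0.75;0.3 0 0 0 0.75;0.3 0 0 0 0.75;0.3 0 0 0 0.75;0.3 0 0 0 0.75;0.2 0 0 0 0.75;0 0 0 0 0.75;0 0 0 0 0.75")

```text
clock: 17.3
tool_pos: [0.5671, 0.037, 0.0281]
tool_rot: [0.999, -0.05, 0.001, -0.0]
wrist_force: [2.1, -0.2, 7.0]
finger_gap: 0.0797
```

```bash
python3 look.py 8
```

```text
17.45 [0.5668 0.037  0.0281] [ 0.9987 -0.0505  0.0012 -0.    ] [ 2.   -0.72  6.86] 0.07947668729336377
```

View pics/w_8.png

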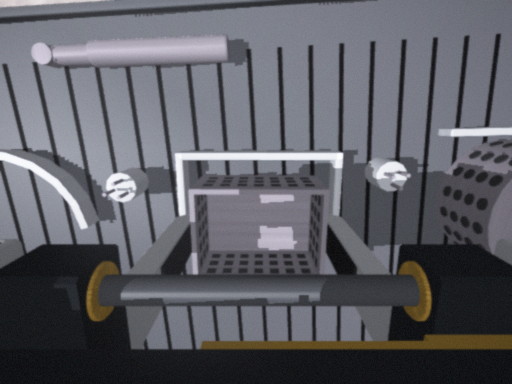

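Centred, with the back wall parallel. Creeping the last ~12 mm while watching fx.

Emit:
drive_tool(motion="0.1 0 0 0 0.75;0.1 0 0 0 0.75;0.1 0 0 0 0.75;0 0 0 0 0.75")

```text
clock: 17.78
tool_pos: [0.5756, 0.0362, 0.0281]
tool_rot: [0.999, -0.05, 0.001, -0.0]
wrist_force: [-0.2, 0.5, 8.5]
finger_gap: 0.0797
```

Emit:
drive_tool(motion="0.05 0 0 0 0.75;0 0 0 0 0.75")

```text
clock: 17.95
tool_pos: [0.5768, 0.036, 0.0281]
tool_rot: [0.999, -0.05, 0.0, -0.0]
wrist_force: [-2.1, 1.0, 8.4]
finger_gap: 0.08
```

Emit:
drive_tool(motion="0.04 0 0 0 0.75;0 0 0 0 0.75")

```text
clock: 18.12
tool_pos: [0.5779, 0.0359, 0.0281]
tool_rot: [0.999, -0.05, 0.0, -0.0]
wrist_force: [-2.8, 0.5, 9.6]
finger_gap: 0.0797
```

Emit:
drive_tool(motion="0.03 0 0 0 0.75;0 0 0 0 0.75")

```text
clock: 18.28
tool_pos: [0.5787, 0.0358, 0.0281]
tool_rot: [0.999, -0.05, 0.0, -0.0]
wrist_force: [-2.9, 0.3, 9.1]
finger_gap: 0.0799
```

Emit:
drive_tool(motion="0.03 0 0 0 0.75;0 0 0 0 0.75")

```text
clock: 18.45
tool_pos: [0.5795, 0.0358, 0.0281]
tool_rot: [0.999, -0.05, 0.0, -0.0]
wrist_force: [-3.3, 0.7, 11.4]
finger_gap: 0.08
```

Emit:
drive_tool(motion="0.03 0 0 0 0.75;0 0 0 0 0.75")

```text
clock: 18.62
tool_pos: [0.5797, 0.0357, 0.0281]
tool_rot: [0.999, -0.05, -0.001, 0.0]
wrist_force: [-10.4, -0.2, 14.9]
finger_gap: 0.0798
```

Contact: x stalls at 0.5797 (predicted 0.579) and fx jumps to -10 N. Releasing, then looking from above.

Emit:
drive_tool(motion="-0.01 0 0 0 1;0 0 0 0 1;0 0 0 0 1;0 0 0 0 1;0 0 -0.5 0 1;0 0 -0.8 0 1;0 0 -1 0 1;0 0 -1 0 1;0 0 0 0 1;0 0 0 0 1")

```text
clock: 19.45
tool_pos: [0.581, 0.0355, 0.1275]
tool_rot: [0.999, -0.05, 0.001, -0.0]
wrist_force: [0.5, -0.9, -1.6]
finger_gap: 0.0937
```

```bash
python3 look.py 9
```

```text
19.6 [0.5798 0.0354 0.1248] [ 9.987e-01 -5.050e-02 -1.100e-03  1.000e-04] [-0.07  0.32  0.04] 0.09366087472448763
```

View pics/w_9.png

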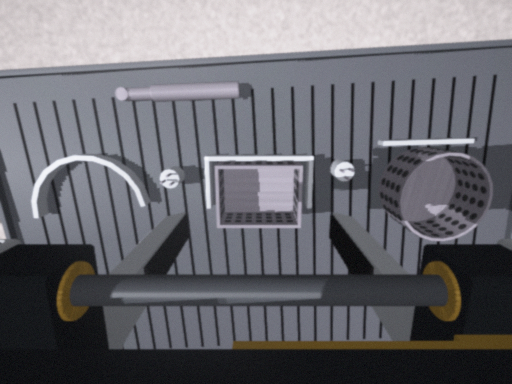

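View pics/sc_9.png

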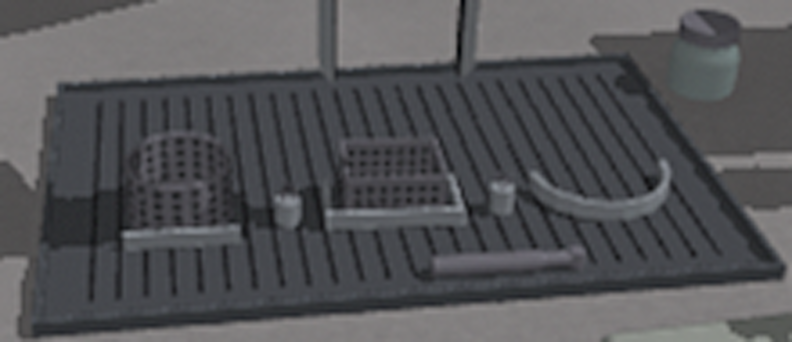

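Run:
```python
from h import *
f=grab("wrist")
q=np.array([pt(f,u,v,.05) for u,v in[(215,165),(302,165),(301,227),(217,227)]])
print(q.mean(0),[np.linalg.norm(q[i]-q[(i+1)%4]).round(4) for i in range(4)]);e=q[0]-q[1];print(np.arctan2(-e[0],e[1]))
w=[pt(f,*k,.021) for k in[(207,157),(312,157)]];print(w,np.mean(w,0))
c=cv2.resize(f["img"][140:240,190:330],None,fx=5.5,fy=5.5,interpolation=2);cv2.imwrite("pics/z9.png",c[:,:,::-1])
```

```text
[0.57830497 0.03500876 0.05      ] [np.float64(0.0779), np.float64(0.0591), np.float64(0.0794), np.float64(0.0591)]
-0.1010236239489887
[array([0.6162847 , 0.08269064, 0.021     ]), array([ 0.60578986, -0.0208358 ,  0.021     ])] [0.61103728 0.03092742 0.021     ]
```

View pics/z9.png

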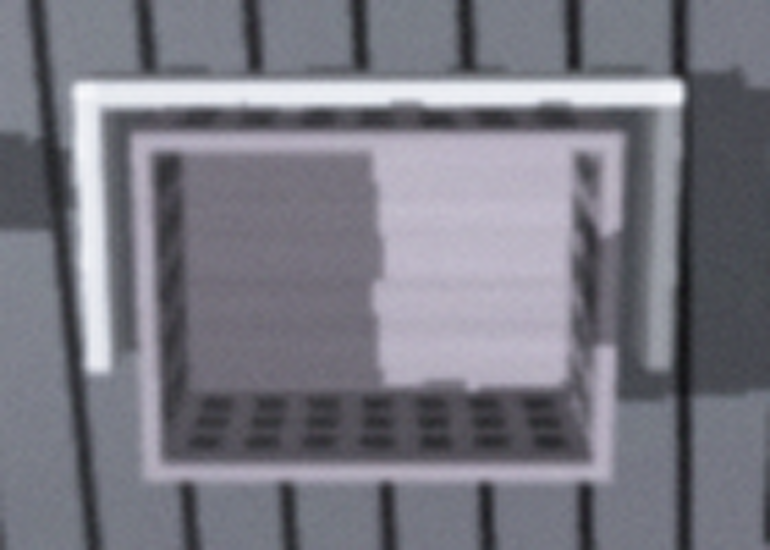

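The rectangular basket is home: the back face touches along its whole length, yaw is -0.101 as the fence, and the rim centre is (0.578, 0.035) against home (0.579, 0.0355). Now the parked round basket.

Emit:
drive_tool(motion="0 0 0 -0.42 1;0 0 0 -0.42 1;-0.05 0.5 0 0 1;-0.08 0.75 0 0 1;-0.08 0.75 0 0 1;-0.08 0.75 0 0 1;-0.08 0.75 0 0 1;-0.08 0.75 0 0 1;-0.06 0.75 0 0 1;-0.02 0.65 0 0 1;0 0 0 0 1;0 0 0 0 1")

```text
clock: 20.65
tool_pos: [0.5641, -0.1344, 0.1252]
tool_rot: [1.0, -0.001, -0.001, -0.0]
wrist_force: [-0.3, -0.1, -0.3]
finger_gap: 0.0938
```

```bash
python3 look.py 10
python3 - <<'E'
from h import *
f=grab("wrist"); c=cv2.resize(f["img"][130:250,190:330],None,fx=5.5,fy=5,interpolation=2);cv2.imwrite("pics/z10.png",c[:,:,::-1])
E
```

```text
20.8 [ 0.5645 -0.1331  0.1258] [ 1.e+00  3.e-04 -4.e-04 -2.e-04] [ 0.9  -0.82 -0.01] 0.09367268092682854
```

View pics/z10.png

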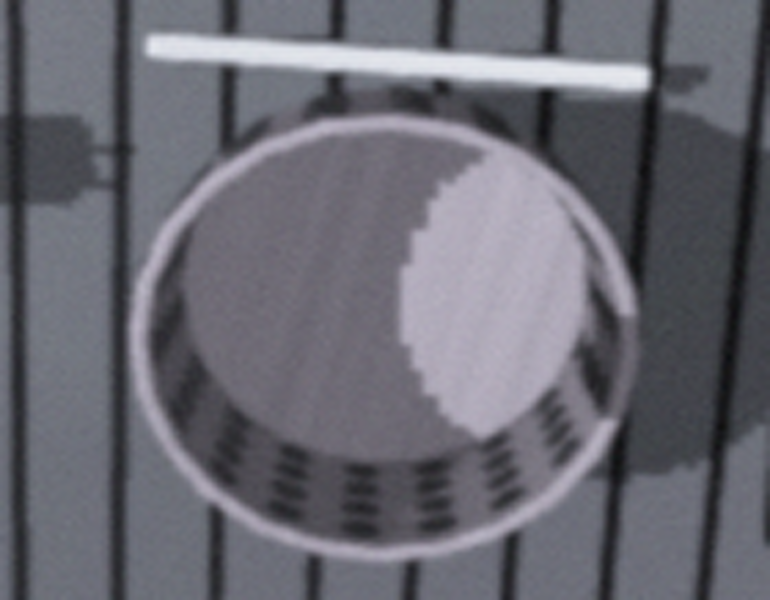

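Emit:
drive_tool(motion="0 0.04 0.6 0 1;0 0 0.8 0 1;0 0 0.8 0 1;0 0 0.7 0 1;0 0 0.4 0 1;0 0 0 0 1;0 0 0 0 1")

```text
clock: 21.43
tool_pos: [0.5647, -0.1349, 0.0275]
tool_rot: [1.0, 0.0, -0.0, -0.0]
wrist_force: [0.8, 0.2, 0.5]
finger_gap: 0.0937
```

Emit:
drive_tool(motion="0 0 0 0 0.8;0 0 0 0 0.8;0 0 0 0 0.8;0 0 0 0 0.8;0 0 0 0 0.8;0 0 0 0 0.8")

```text
clock: 21.93
tool_pos: [0.5653, -0.1353, 0.0287]
tool_rot: [1.0, -0.0, 0.001, 0.0]
wrist_force: [-0.3, 1.6, 6.4]
finger_gap: 0.0845
```

Gripped. Out along the bar's axis, then across the aisle.

Emit:
drive_tool(motion="-0.15 0 0 0 0.8;-0.3 -0.02 0 0 0.8;-0.3 -0.02 0 0 0.8;-0.3 -0.02 0 0 0.8;-0.3 -0.02 0 0 0.8;-0.3 -0.02 0 0 0.8;-0.3 -0.02 -0.01 0 0.8;-0.3 -0.02 0 0 0.8;-0.3 -0.02 0 0 0.8;-0.3 -0.02 0 0 0.8;-0.3 -0.02 0 0 0.8;-0.25 0 0 0 0.8;0 0 0 0 0.8")

```text
clock: 23.02
tool_pos: [0.4621, -0.1295, 0.0287]
tool_rot: [1.0, -0.0, 0.001, 0.0]
wrist_force: [-4.2, 1.2, 8.7]
finger_gap: 0.0843
```

Emit:
drive_tool(motion="0 -0.2 0 0 0.8;0 -0.4 0 0 0.8;0 -0.4 0 0 0.8;0 -0.4 0 0 0.8;0 -0.4 0 0 0.8;0 -0.4 0 0 0.8;0 -0.4 0 0 0.8;0 -0.4 0 0 0.8;0 -0.4 0 0 0.8;0 -0.4 0 0 0.8;0 -0.4 0 0 0.8;0 -0.4 0 0 0.8;0 -0.4 0 0 0.8;0 -0.4 0 0 0.8;0 -0.3 0 0 0.8;0 0 0 0 0.8")

```text
clock: 24.35
tool_pos: [0.4632, 0.0429, 0.0286]
tool_rot: [1.0, 0.0, 0.001, -0.0]
wrist_force: [0.1, 4.2, 8.3]
finger_gap: 0.0843
```

Emit:
drive_tool(motion="0 -0.2 0 0 0.8;0 -0.4 0 0 0.8;0 -0.4 0 0 0.8;0 -0.4 0 0 0.8;0 -0.4 0 0 0.8;0 -0.4 0 0 0.8;0 -0.4 0 0 0.8;0 -0.4 0 0 0.8;0 -0.4 0 0 0.8;0 -0.4 0 0 0.8;0 -0.4 0 0 0.8;0 -0.4 0 0 0.8;0 -0.4 0 0 0.8;0 -0.4 0 0 0.8;0 -0.28 0 0 0.8;0 0 0 0 0.8;0 0 0 0 0.8")

```text
clock: 25.77
tool_pos: [0.4632, 0.213, 0.0287]
tool_rot: [1.0, 0.0, 0.001, -0.001]
wrist_force: [-0.4, 2.2, 7.9]
finger_gap: 0.0849
```

```bash
python3 look.py 11
```

```text
25.9167 [0.4632 0.2127 0.0287] [ 1.0e+00 -0.0e+00  1.1e-03 -6.0e-04] [0.35 2.16 7.13] 0.08468141213476056
```

View pics/w_11.png

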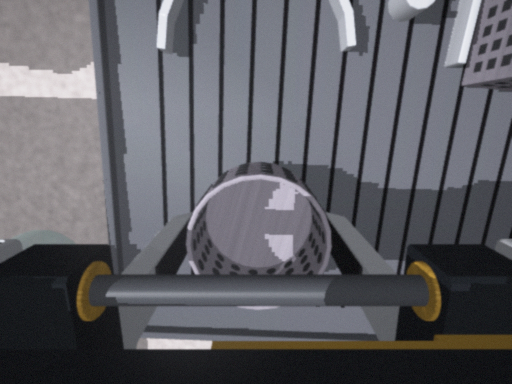

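The ring ends straddle the basket (165 and 350, mid 257.5 against basket 259.5). Sliding in with about 1 mm of left trim.

Emit:
drive_tool(motion="0.15 0 0 0 0.8;0.3 -0.02 0 0 0.8;0.3 -0.02 0 0 0.8;0.3 0 0 0 0.8;0.3 0 0 0 0.8;0.3 0 0 0 0.8;0.3 0 0 0 0.8;0.3 0 0 0 0.8;0.3 0 0 0 0.8;0.3 0 0 0 0.8;0.3 0 0 0 0.8;0.3 0 0 0 0.8;0.2 0 0 0 0.8;0 0 0 0 0.8;0 0 0 0 0.8")

```text
clock: 27.17
tool_pos: [0.5731, 0.2133, 0.0287]
tool_rot: [1.0, -0.0, 0.001, -0.0]
wrist_force: [2.3, -0.4, 6.1]
finger_gap: 0.0844
```

```bash
python3 look.py 12
```

```text
27.3167 [0.5729 0.2133 0.0287] [ 1.0e+00 -1.0e-04  1.2e-03 -2.0e-04] [3.03 0.18 5.26] 0.08420249502917708
```

View pics/w_12.png

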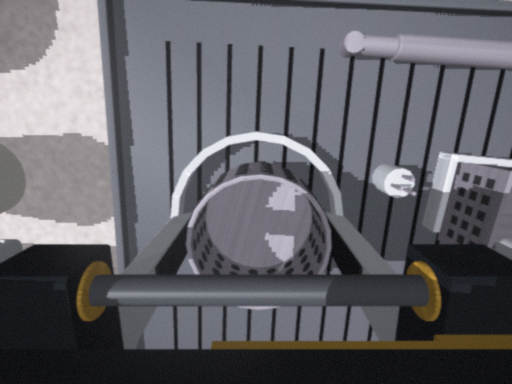

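Emit:
drive_tool(motion="0.1 -0.03 0 0 0.8;0.1 0 0 0 0.8;0.1 0 0 0 0.8;0 0 0 0 0.8")

```text
clock: 27.65
tool_pos: [0.5818, 0.2142, 0.0287]
tool_rot: [1.0, -0.0, 0.001, -0.0]
wrist_force: [1.1, 0.2, 5.5]
finger_gap: 0.0842
```

Emit:
drive_tool(motion="0.04 0 0 0 0.8;0 0 0 0 0.8")

```text
clock: 27.82
tool_pos: [0.5827, 0.2142, 0.0287]
tool_rot: [1.0, -0.0, 0.001, -0.0]
wrist_force: [-0.9, 1.0, 7.3]
finger_gap: 0.0846
```

Emit:
drive_tool(motion="0.03 0 0 0 0.8;0 0 0 0 0.8")

```text
clock: 27.98
tool_pos: [0.5835, 0.2143, 0.0287]
tool_rot: [1.0, -0.0, 0.001, -0.0]
wrist_force: [-2.7, 0.3, 6.9]
finger_gap: 0.0846
```

Emit:
drive_tool(motion="0.03 0 0 0 0.8;0 0 0 0 0.8")

```text
clock: 28.15
tool_pos: [0.5843, 0.2143, 0.0287]
tool_rot: [1.0, -0.0, 0.001, -0.0]
wrist_force: [-2.6, 0.7, 7.5]
finger_gap: 0.0843
```

Emit:
drive_tool(motion="0.03 0 0 0 0.8;0 0 0 0 0.8")

```text
clock: 28.32
tool_pos: [0.5852, 0.2142, 0.0287]
tool_rot: [1.0, -0.0, 0.001, -0.0]
wrist_force: [-2.2, -0.7, 8.3]
finger_gap: 0.0846
```

Emit:
drive_tool(motion="0.03 0 0 0 0.8;0 0 0 0 0.8")

```text
clock: 28.48
tool_pos: [0.5861, 0.2143, 0.0287]
tool_rot: [1.0, -0.0, 0.001, -0.0]
wrist_force: [-1.8, -0.6, 8.4]
finger_gap: 0.0842
```

Emit:
drive_tool(motion="0.02 0 0 0 0.8;0 0 0 0 0.8")

```text
clock: 28.65
tool_pos: [0.5867, 0.2143, 0.0287]
tool_rot: [1.0, -0.0, 0.001, -0.0]
wrist_force: [-2.5, 0.1, 7.5]
finger_gap: 0.0843
```

Emit:
drive_tool(motion="0.03 0 0 0 0.8;0 0 0 0 0.8")

```text
clock: 28.82
tool_pos: [0.5876, 0.2143, 0.0287]
tool_rot: [1.0, -0.0, 0.001, -0.0]
wrist_force: [-2.3, 0.0, 7.4]
finger_gap: 0.0845
```

Emit:
drive_tool(motion="0.03 0 0 0 0.8;0 0 0 0 0.8")

```text
clock: 28.98
tool_pos: [0.5884, 0.2142, 0.0287]
tool_rot: [1.0, -0.0, 0.0, -0.0]
wrist_force: [-2.7, -0.5, 8.8]
finger_gap: 0.0841
```

Emit:
drive_tool(motion="0.02 0 0 0 0.8;0 0 0 0 0.8")

```text
clock: 29.15
tool_pos: [0.5884, 0.2142, 0.0286]
tool_rot: [1.0, -0.0, -0.0, -0.0]
wrist_force: [-7.4, -0.5, 11.2]
finger_gap: 0.0845
```

```bash
python3 look.py 13
```

```text
29.3 [0.5885 0.2143 0.0287] [ 1.e+00 -1.e-04 -2.e-04 -0.e+00] [-6.88  0.21  9.94] 0.08424559069293032
```

View pics/w_13.png

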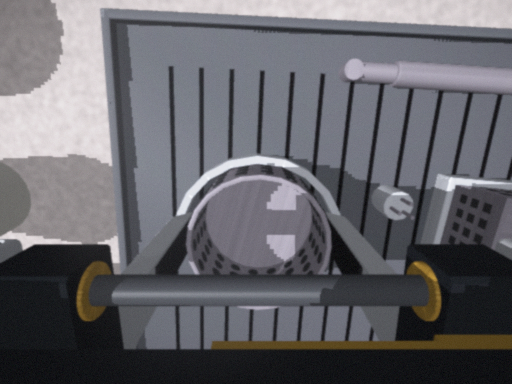

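View pics/sc_13.png

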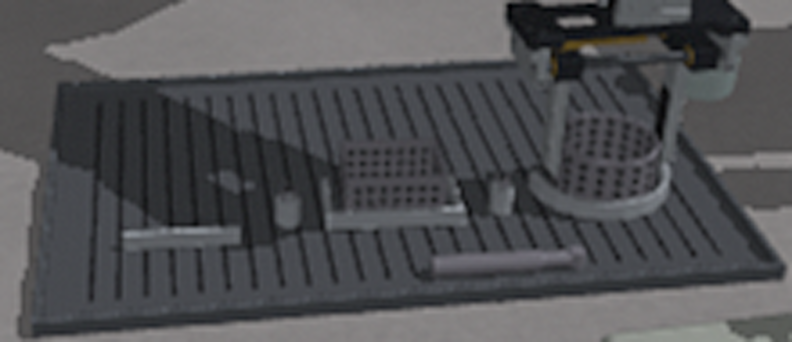

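Contact: x stalls and fx jumps from -2.5 to -7 N, with the basket seated in the ring. Releasing and rising to look.

Emit:
drive_tool(motion="0 0 0 0 1;0 0 0 0 1;0 0 0 0 1;0 0 0 0 1;0 0 -0.5 0 1;0 0 -0.8 0 1;0 0 -1 0 1;0 0 -1 0 1;0 0 -1 0 1;0 0 -0.7 0 1;0 0 0 0 1;0 0 0 0 1")

```text
clock: 30.3
tool_pos: [0.5892, 0.2143, 0.1783]
tool_rot: [1.0, -0.0, 0.001, -0.0]
wrist_force: [-0.6, -1.1, -0.7]
finger_gap: 0.0939
```

```bash
python3 look.py 14;python3 - <<'E'
from h import *
f=grab("wrist"); c=cv2.resize(f["img"][110:230,190:410],None,fx=3.6,fy=4,interpolation=2);
c=cv2.resize(f["img"][110:240,190:330],None,fx=4.5,fy=4.5,interpolation=2);cv2.imwrite("pics/z14.png",c[:,:,::-1])
E
```

```text
30.45 [0.5883 0.214  0.1759] [ 1.0e+00 -1.0e-04 -1.2e-03  4.0e-04] [ 0.65 -0.37 -0.62] 0.0940145328907301
```

View pics/z14.png

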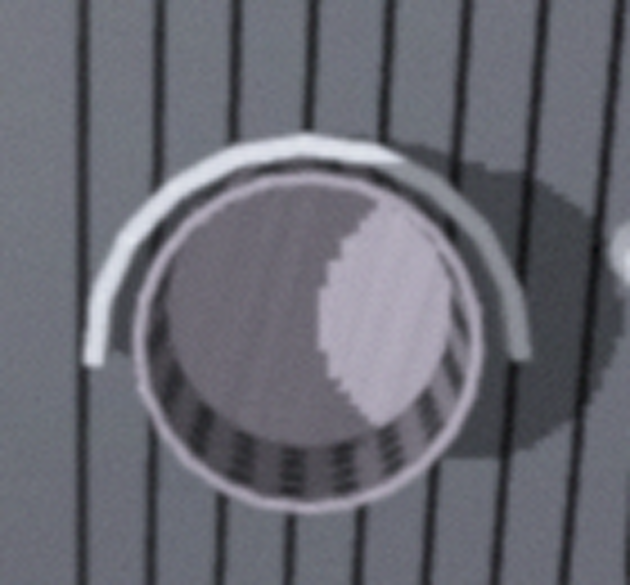

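View pics/s_14.png

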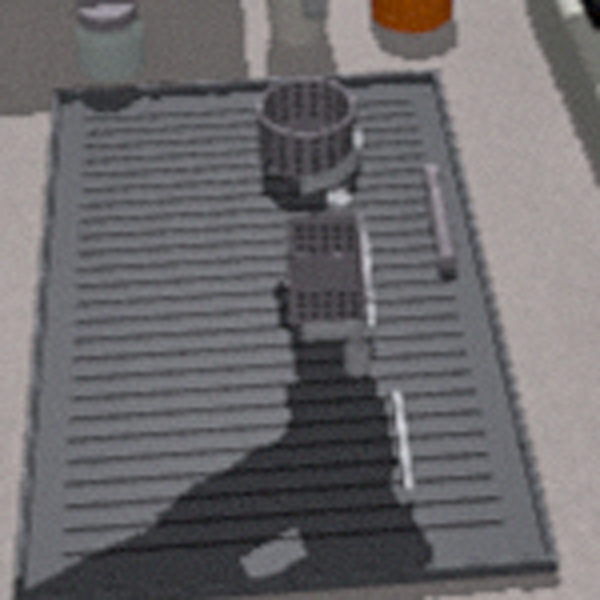

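View pics/sc_14.png

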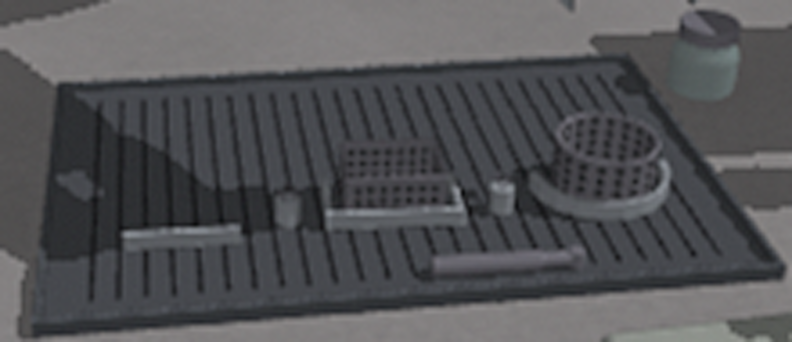

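Run:
```python
from h import *
f=grab("wrist"); P=lambda x,y,z: pt(f,190+x/4.5-.39,110+y/4.5-.39,z)
def fit(p):
    p=np.array(p)[:,:2];s=np.linalg.lstsq(np.c_[2*p,np.ones(len(p))],(p**2).sum(1),rcond=None)[0];return s[:2],np.sqrt(s[2]+s[:2]@s[:2])
r,rr=fit([P(*k,.056) for k in[(134,340),(484,343),(309,171),(308,515),(185,225),(432,222),(178,460),(440,460)]])
c,cr=fit([P(*k,.021) for k in[(83,365),(531,358),(305,132),(128,235),(210,155),(400,155),(480,225)]])
ap=P(305,132,.021); front=P(309,171,.056)
print("rim",r,rr,"ring",c,cr,"diff",r-c,"apex",ap,"rim far edge",front, "gap to inner", ap[0]-.005-front[0])
```

```text
rim [0.58513105 0.21391908] 0.041997510226096414 ring [0.57383273 0.21451241] 0.05930684764139437 diff [ 0.01129832 -0.00059333] apex [0.63414567 0.21498406 0.021     ] rim far edge [0.62759879 0.21396079 0.056     ] gap to inner 0.001546882167073771
```

Rim centre minus ring centre is 11.3 mm against the nominal 12, within the calibration error, with a lateral offset of 0.6 mm. The force and stall signature also showed contact. Pots and handpiece look unmoved in the scene view, and the gripper is clear at z = 0.176.

Run:
```python
from bench import manip
print(manip.hand_in())
```

```text
the job is handed in; nothing more can be done
None
```

The swap is done and handed in at about 30.5 s of the 70 s allowed. I slid the round basket out and parked it in front of the bar. I then slid the rectangular basket home into the square fence, and the round one home into the round fence. Each was gripped across its sides with a small downward force, so it stayed on the tray.

| Check | Rectangular basket | Round basket |
|---|---|---|
| Contact with the fence back | stalled at tool x = 0.580, -10 N | stalled at tool x = 0.5885, about -7 N |
| Measured against home | rim centre (0.578, 0.035), home (0.579, 0.0355) | 11.3 mm ahead of the ring centre, nominal 12 mm |
| Alignment | yaw -0.101, same as the fence | 0.6 mm off the middle |

- **Small disagreements:** the round basket's tool stalled about 3 mm farther forward than the measured rim centre. The camera also put about 1–1.5 mm between its rim and the ring's inner face. I put both down to the 2 mm calibration and play along the pads, because the force jump showed contact. I did not push it again.
- **Everything else:** the pots and handpiece looked unmoved in the last pictures, by eye only. The gripper was clear at z = 0.176.

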